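Stack the second drying frame on the specimen rack

TASK

The bottom drying frame in the green tray is full of specimens: put the empty frame on top of it as its second tier. Lower it, still held, until all four of its feet are in the corner cups of the frame below, then press it down until every foot has snapped past its catch and stands fully home. Don't disturb the dishes in the bottom frame or anything else on the bench.

Things in the scene. Friction and masses are not known exactly. Their poses are not given: they have to be found in the camera images.
- tray: Green drip tray, 270 x 210 mm, rim 18 mm, fixed. Origin: centre of its underside, on the bench; x along its long side, z up. The bottom frame is stuck to its floor by suction feet and does not slide; it stands square in it (0.5 deg), long side along x, but was set down by hand: its centre lies up to 10 mm from the tray's in x and in y. Its place is not reported: find it by touch or sight.
- frame_handle (a point): Loose steel drying frame, 0.45 to 0.7 kg. Point: centre of the black grip of its bail handle, 112 mm above its feet, over the frame's centre. x: frame's long side; y: short side; z up. Grip bar: along y, 70 mm long, 14 wide, 18 high, 39 mm free under it to the wire deck. Fits either way round. 112 mm above the bench at first, 186 when home, about 190 to 197 with feet resting on the catches.
- corner_a (a point): Centre of the top rim of the loose frame's own cup at its corner x = +80, y = +55 mm (frame axes), 96 mm above the foot of that corner's post: press this corner down here. Rim flat, 34 mm square outside, mouth 16.5 mm: shut fingertips rest on it. 170 mm above the bench when this corner is fully home.
- corner_b (a point): The same at corner x = +80, y = -55 mm. Feet of the loose frame: under each corner a square 12 mm post that ends in a white nylon foot 11.5 mm thick, 28 mm long, whose lowest 4.5 mm taper to a flat tip 7.5 mm across, with a groove round it 9 mm above the tip.
- corner_c (a point): The same at corner x = -80, y = +55 mm. The bottom frame is alike: posts 160 x 110 mm apart, same handle (top 125 mm above the bench). Its four corner cups take the feet: bore 13.5 mm square, floor 74 mm above the bench, mouth at 100 mm, bevelled in its last 4 mm to 16.5 mm; round the mouth a flat rim, 34 mm square outside, where a foot that misses comes to rest.
- corner_d (a point): The same at corner x = -80, y = -55 mm. Catches: in every cup of the bottom frame, 9 mm above its floor, a sprung catch sticks 3 mm into the bore. A foot let in rests on it, mostly 4 to 11 mm above the cup floor; pressing that corner with some 8 to 16 N pushes it past, and it snaps into the foot's groove as the foot meets the floor.
- dish_a_mid (a point): Centre, 7 mm up, of a loose clear petri dish with dried specimens, 56 mm across and 14 mm high, standing on the wire deck of the bottom frame about x = +40 mm from that frame's centre. Leave alone.
- dish_b_mid (a point): Centre, 7 mm up, of a loose clear petri dish with dried specimens, 56 mm across and 14 mm high, standing on the wire deck of the bottom frame about x = -40 mm from that frame's centre. Leave alone.
- caliper_mid (a point): Middle of a black digital caliper lying flat on the bench between tray and frame, 200 x 55 mm, 14 mm high, long side along x. Leave alone.
- tweezers_mid (a point): Middle of steel tweezers lying flat on the bench near the microscope, 110 mm long, 7 mm high. Leave alone.
- jar_mid (a point): Middle (42 mm up) of an amber specimen jar, 64 mm across, 85 mm high, at the far side of the bench. Leave alone.
- wash_bottle_mid (a point): Point 65 mm up in a white wash bottle, 68 mm across, 180 mm high, at the far side. Leave alone.
- cylinder_mid (a point): Point 90 mm up in a glass measuring cylinder, foot 64 mm across, 193 mm high, at the far side. Leave alone.
Not all that is in view belongs to the job. What is shaped like the part that bears frame_handle but yellow is not meant.

How it is judged:
On the way:
1. the frame, still in the gripper, has all four feet in the cups of the bottom frame (horizontal distance between frame_handle and tray below 0.018 m and angle between the x axis of frame_handle and the x axis of tray, either way round below 0.06 rad and height (world z) of corner_a between 0.166 and 0.186 m and height (world z) of corner_b between 0.166 and 0.186 m and height (world z) of corner_c between 0.166 and 0.186 m and height (world z) of corner_d between 0.166 and 0.186 m and contact force between the fingers and upper_frame above 0.5 N), for 0.2 s.
At the end, for the whole second after the job is handed in: The frame stands still on the bottom frame: centre within 18 mm of the tray's centre, square with the tray within 3.4 degrees (either way round), and the rims of its four corner cups all 166 to 172.5 mm above the bench, so every foot is past its catch and on its cup floor within 2.5 mm (horizontal distance between frame_handle and tray below 0.018 m and angle between the x axis of frame_handle and the x axis of tray, either way round below 0.06 rad and height (world z) of corner_a between 0.166 and 0.1725 m and height (world z) of corner_b between 0.166 and 0.1725 m and height (world z) of corner_c between 0.166 and 0.1725 m and height (world z) of corner_d between 0.166 and 0.1725 m and linear speed of upper_frame below 0.02 m/s); the robot touches nothing.
It fails at once if a dish in the bottom frame is pushed more than 15 mm (distance of any of dish_a_mid, dish_b_mid from where it was at the start of the episode above 0.015 m).
It fails at once if something else on the bench is pushed more than 30 mm or knocked over (distance of any of caliper_mid, jar_mid, wash_bottle_mid, cylinder_mid, tweezers_mid from where it was at the start of the episode above 0.03 m).
It also fails if it takes over 72 s, if anything falls off the work surface, if the arm or the gripper's body presses on something with over 40 N, if the wrist force passes 120 N, or if a joint passes its speed limit or range.

ROBOT

A 7-joint arm with a two-finger parallel gripper is mounted at the origin on the work surface. World frame = base frame: x ahead of the robot, y to its left, z up, the work surface at z = 0. Lengths are in m, angles in rad, forces in N, time in s.
With the tool pointing down it reaches from about 0.425 to 0.95 m from the base axis. Payload 4.7 kg.
Tool frame: the origin (TCP) lies on the centre line of the jaws, within the pads' length; the fingertips stand robot.nose_length ahead of it and the grasp point (between the pads) lies 8 mm behind it (robot.nose_length is the distance from the TCP to the fingertips, in m); z points along the fingers, y is the line along which they close (so a half turn about z gives the same grasp; the last joint's range is limited). The gripper opens to 85 mm and grips with 20 to 120 N. Pads are 22 mm wide; open, the fingers measure 114 mm over their backs; the gripper's body (76 mm by 85 mm) begins 54 mm behind the grasp point. The pads swing forward as they close: fully open they stand 13 mm farther back than shut.
Start: joints at [1.311, 0.469, -0.049, 1.532, 0.024, 1.141, -0.082], TCP at [0.154, -0.657, 0.242] pointing down, gripper open.
Joint ranges: [-2.59, 2.59], [-0.33, 1.99], [-1.39, 1.29], [0.1, 2.45], [-1.04, 4.18], [0.21, 1.99], [-2.66, 2.66]. Speed limits (rad/s): [2.57, 2.57, 3.14, 3.14, 3.14, 3.14, 3.14].

INTERFACE

Orientations are given as [roll, pitch, yaw] about the fixed x, y, z axes, in that order (R = Rz(yaw) Ry(pitch) Rx(roll)).
In Python, from plant import robot gives the robot as it stands. Calls block until the motion is done:
- robot.goto(position, orientation): joint-space move of the TCP to a pose.
- robot.move_straight(position, vel=0.15, attitude=None, contact_N=None): straight line of the TCP; attitude=None keeps the orientation; vel is the mean speed in m/s. With contact_N (N) it stops when the force on the tool has changed by that much, and returns True; else False.
- robot.move_joints(angles): joint-space move.
- robot.grip(opening, strength=None): opening from 0.0 (shut) to 1.0 (fully open); strength is the grip in N (None keeps the last); returns when the fingers have stopped.
- robot.sleep(seconds).
- robot.inverse_kinematics(position, orientation): joint angles nearest the present ones, or None.
- robot.sense(): the state.
- robot.grab_frame(name): name is "scene" or "top" or "wrist"; returns a dict with "image" (384x512x3 uint8, red, green, blue), "range_z" (384x512 float32, m along the optical axis (not along the pixel's ray), 0 where there is no reading), "fx", "fy", "cx", "cy" (pixels), "R" (3x3) and "t" (3): a world point X has camera coordinates R X + t. Camera axes: x right, y down, z forward; pixel columns grow to the right and rows downward; lengths in m; the calibration is good to about 2 mm. A picture is of the moment at which its call begins.
A pose or a line that the arm cannot do raises robot.IKError and nothing moves.
- robot.close_job(): hands the job in; it is judged then, once.
The state is a dict: "t": time; "joint_pos": joint angles; "joint_velocities": joint speeds; "effort": joint torques, N m; "tcp_pos": TCP position; "tcp_rot": TCP orientation; "wrist_force": force on the tool from outside, world axes, zero at the start; "torque": the same for the moment, N m; "opening": opening from 0.0 (shut) to 1.0 (fully open); "gripper_force": force on a finger pad.
Only numpy, scipy, OpenCV 4.12 (cv2) and the standard library are available. Lean on these libraries where they do the work, as an engineer would, in place of code of your own. Each camera call takes 0.05 s, during which the arm holds its last target. There are 200 camera calls.

## Working session

There is one attempt and no reset: what is moved stays moved. The work goes in short steps, each a Python script; the robot and the scene stay as the last script left them, time stands still between calls to the robot, and variables do not carry over. Pictures are saved under pics/ and viewed, at most 10 in all, crops included, and the job is handed in when it is done.

```bash
mkdir -p pics; ls
python3 - <<'E'
from plant import robot
import cv2,numpy as np
for n in("scene","top"):
    f=robot.grab_frame(n); cv2.imwrite(f"pics/{n}0.png",f["image"][:,:,::-1]); np.savez(f"pics/{n}0.npz",**f)
    print(n,f["fx"],f["fy"],f["cx"],f["cy"],(-f["R"].T@f["t"]).round(3),f["R"].round(3).tolist())
print(robot.sense(),robot.nose_length)
E
```

```text
pics
scene 440.1052420491184 440.1052420491184 263.6284116437952 190.32565637625854 [0.951 0.743 0.86 ] [[-0.813, 0.582, -0.013], [0.409, 0.555, -0.724], [-0.414, -0.594, -0.69]]
top 465.4694078032125 465.4694078032125 254.33869052243875 192.7592248550542 [0.301 0.081 1.279] [[0.007, -1.0, -0.009], [-0.986, -0.005, -0.17], [0.17, 0.01, -0.985]]
{'t': 0.1, 'joint_pos': array([ 1.31110411,  0.46933212, -0.04859356,  1.53356584,  0.02409293,
        1.14100934, -0.08231154]), 'joint_velocities': array([ 1.23458406e-04, -2.00974241e-03, -9.06848467e-04, -2.99075800e-03,
       -1.17752530e-04, -9.84991439e-04, -2.64550681e-05]), 'effort': array([ 8.92742755e-04, -5.11513209e+01, -4.68756293e-02, -2.38389677e+01,
        1.08230670e-02,  4.39080497e-03, -1.00217247e-05]), 'tcp_pos': array([ 0.15430512, -0.6566079 ,  0.24138932]), 'tcp_rot': array([-3.13986411e+00,  5.48107326e-05,  2.30805359e-01]), 'wrist_force': array([-0.01019049,  0.61681986, -0.38226779]), 'torque': array([ 0.00300209, -0.01981163,  0.02421365]), 'gripper_force': 0.0, 'opening': 1.0000119743340672} 0.011
```

View pics/top0.png

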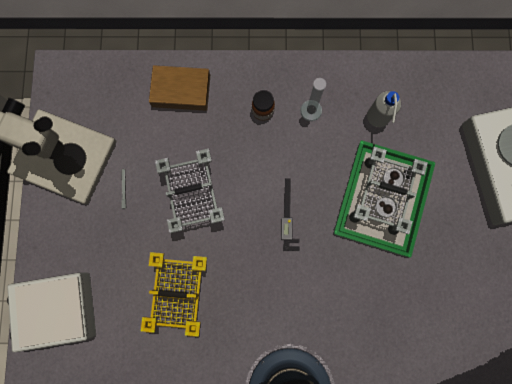

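View pics/scene0.png

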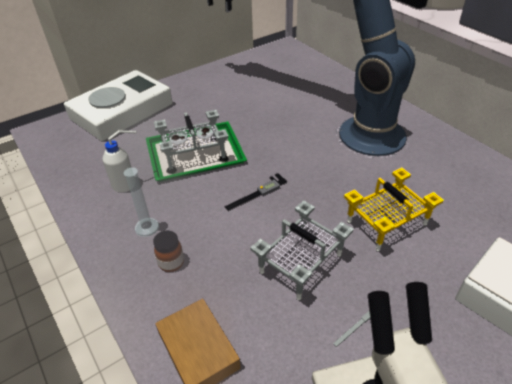

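The top view shows the grey loose frame with its cups at about (163,164), (204,156), (216,215) and (174,226). The bottom frame is in the tray around (388,190), and the caliper at (288,220) lies between them. I'll measure these by height and colour masks.

```bash
cat > h.py <<'E'
import numpy as np,cv2
def ray(f,u,v,z):
    d=f["R"].T@np.array([(u-f["cx"])/f["fx"],(v-f["cy"])/f["fy"],1.]); c=-f["R"].T@f["t"]
    return c+d*(z-c[2])/d[2]
def world(f):
    v,u=np.mgrid[:384,:512]; Z=f["range_z"]
    P=np.stack([(u-f["cx"])/f["fx"]*Z,(v-f["cy"])/f["fy"]*Z,Z],-1)
    W=(P-f["t"])@f["R"]; W[Z==0]=np.nan; return W
def blobs(m,amin):
    n,l,s,c=cv2.connectedComponentsWithStats(m.astype(np.uint8))
    return [(c[i],s[i],l==i) for i in range(1,n) if s[i,4]>=amin]
E
python3 - <<'E'
import numpy as np,cv2
from h import *
f=dict(np.load("pics/top0.npz")); W=world(f); hsv=cv2.cvtColor(f["image"],cv2.COLOR_RGB2HSV)
z=W[...,2]; 
g=(hsv[...,0]>50)&(hsv[...,0]<85)&(hsv[...,1]>120)&(hsv[...,2]>60)
b=max(blobs(g,100),key=lambda b:b[1][4]); vu=np.argwhere(b[2])
pts=np.array([ray(f,u,v,.018)[:2] for v,u in vu],np.float32); print("tray",cv2.minAreaRect(pts))
for nm,(u0,u1,v0,v1),lo,hi,h in(("loose",(150,228,145,238),.085,.104,.096),("bot",(340,430,140,250),.09,.105,.1)):
    roi=np.zeros(z.shape,bool); roi[v0:v1,u0:u1]=1
    m=roi&(z>lo)&(z<hi)&(hsv[...,2]>90); 
    for c,s,_ in blobs(m,15): print(nm,c.round(1),s[4],ray(f,*c,h).round(4), np.nanmedian(z[_]).round(3))
    m=roi&(z>h+.006)&(z<h+.04)
    for c,s,_ in blobs(m,15): print(nm,"handle",c.round(1),s,ray(f,*c,h+.025).round(4),np.nanmax(z[_]))
E
```

```text
tray ((0.5072993040084839, -0.26373013854026794), (0.21366676688194275, 0.27374863624572754), 72.91844940185547)
loose [203.4 155.6] 136 [0.6023 0.2265 0.096 ] 0.095
loose [162.2 164.9] 127 [0.5767 0.3336 0.096 ] 0.095
loose [216.6 214.7] 147 [0.4467 0.1889 0.096 ] 0.095
loose [174.4 224.4] 142 [0.4212 0.2961 0.096 ] 0.095
loose handle [187.9 188.3] [166 182  45  14 239] [0.5104 0.2605 0.121 ] 0.1252574576183975
bot [378.2 154.1] 138 [ 0.6073 -0.2288  0.1   ] 0.099
bot [419.3 166.3] 134 [ 0.5751 -0.3338  0.1   ] 0.099
bot [362.  212.2] 149 [ 0.4546 -0.1819  0.1   ] 0.098
bot [403.9 225.3] 146 [ 0.4219 -0.2868  0.1   ] 0.098
bot handle [393.  187.8] [370 180  46  17 253] [ 0.5136 -0.2561  0.125 ] 0.13139315169556895
```

Run:
```python
from plant import robot
import numpy as np
for s in(1,-1):
  for p,y in(((.5147,-.2578,.40),-.298),((.5117,.2613,.26),.237),((.5117,.2613,.104),.237),((.5147,-.2578,.178),-.298)):
    q=robot.inverse_kinematics(p,[np.pi,0,y+s*np.pi/2]); print(s,p,None if q is None else q.round(2))
```

```text
1 (0.5147, -0.2578, 0.4) [ 0.79  0.25 -0.51  1.52  0.12  1.4  -0.02]
1 (0.5117, 0.2613, 0.26) [ 0.21  0.48 -1.03  1.72  0.43  1.2  -0.7 ]
1 (0.5117, 0.2613, 0.104) [ 0.18  0.7  -1.03  1.87  0.72  1.   -0.93]
1 (0.5147, -0.2578, 0.178) [ 0.78  0.42 -0.5   1.82  0.24  0.96 -0.12]
-1 (0.5147, -0.2578, 0.4) [-0.51  0.4   1.28  1.59 -0.38  1.44 -2.65]
-1 (0.5117, 0.2613, 0.26) [ 0.28  0.54 -1.17  1.71  0.53  1.25  2.36]
-1 (0.5117, 0.2613, 0.104) [ 0.25  0.8  -1.18  1.86  0.84  1.09  2.12]
-1 (0.5147, -0.2578, 0.178) [-0.38  0.6   1.12  1.89 -0.62  1.06 -2.45]
```

Run:
```python
from plant import robot
import numpy as np,cv2
H=np.pi/2
robot.goto((.5147,-.2578,.40),[np.pi,0,-.298+H]); robot.sleep(.3)
f=robot.grab_frame("wrist"); np.savez("pics/w1.npz",**f); a=f["image"]
robot.goto((.5117,.2613,.32),[np.pi,0,.237+H]); robot.sleep(.3)
f=robot.grab_frame("wrist"); np.savez("pics/w2.npz",**f)
cv2.imwrite("pics/w12.png",cv2.resize(np.hstack([a,f["image"]])[:,:,::-1],(800,300)))
print(robot.sense()["t"],(-f["R"].T@f["t"]).round(3))
```

```text
4.7167 [0.495 0.333 0.452]
```

View pics/w12.png

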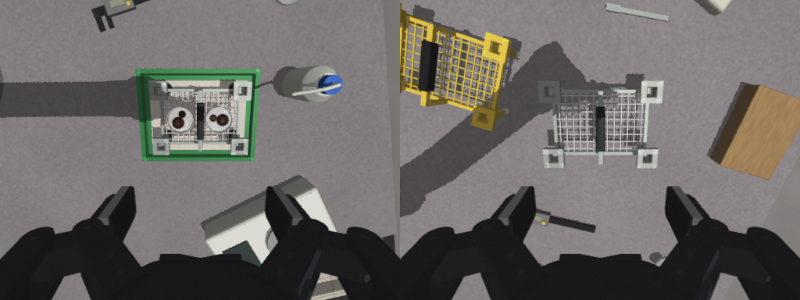

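In the left half of the picture, the bottom frame's cups are near (155,90), (243,90), (161,146) and (240,146). In the right half, the loose frame's cups are near (549,91), (653,91), (553,158) and (648,158), with the black grip at (600,128). Both poses fit, so I'll measure from these views.

```bash
cat >> h.py <<'E'
def corners(f,h,lo,hi,xy,r=.14,amin=40):
    """cup rim centres by height band lo..hi near xy; returns world pts on plane h"""
    W=world(f); m=(W[...,2]>lo)&(W[...,2]<hi)&(np.hypot(W[...,0]-xy[0],W[...,1]-xy[1])<r)
    out=[]
    for c,s,b in blobs(m,amin):
        p=np.argwhere(b)[:,::-1]; (u,v),wh,_=cv2.minAreaRect(p.astype(np.float32))
        out.append((np.r_[ray(f,u,v,h),np.nanmedian(W[b][:,2])],s[4],np.round(wh,1)))
    return out
E
python3 - <<'E'
from h import *
for n,h,xy in(("w1",.1,(.5147,-.2578)),("w2",.096,(.5117,.2613)),("top0",.1,(.5147,-.2578)),("top0",.096,(.5117,.2613))):
    f=dict(np.load(f"pics/{n}.npz"))
    for o in corners(f,h,h-.012,h+.006,xy): print(n,o[0].round(4),*o[1:])
    W=world(f); m=(W[...,2]>h+.007)&(W[...,2]<h+.035)&(np.hypot(W[...,0]-xy[0],W[...,1]-xy[1])<.06)
    for c,s,_ in blobs(m,40): print("  grip",ray(f,*c,h+.023).round(4),s[4])
E
```

```text
w1 [ 0.4556 -0.1805  0.1     0.1007] 479 [25. 22.]
w1 [ 0.6072 -0.2279  0.1     0.1005] 504 [23. 24.]
w1 [ 0.4233 -0.284   0.1     0.1002] 442 [21. 22.]
w1 [ 0.5756 -0.3317  0.1     0.1001] 465 [23. 22.]
  grip [ 0.5165 -0.2532  0.123 ] 637
w2 [0.4215 0.2993 0.096  0.0965] 717 [28. 30.]
w2 [0.5772 0.3355 0.096  0.0965] 752 [28. 30.]
w2 [0.4471 0.1933 0.096  0.0962] 634 [25. 27.]
w2 [0.6023 0.2306 0.096  0.0963] 635 [25. 27.]
  grip [0.5114 0.2672 0.119 ] 925
top0 [ 0.6067 -0.2282  0.1     0.0985] 167 [13.8 13.6]
top0 [ 0.5743 -0.3327  0.1     0.098 ] 173 [14.1 13.6]
top0 [ 0.4547 -0.1811  0.1     0.0981] 169 [14.1 13.6]
top0 [ 0.4223 -0.2857  0.1     0.098 ] 177 [14.4 13.7]
  grip [ 0.5139 -0.2567  0.123 ] 253
top0 [0.6014 0.2261 0.096  0.0945] 157 [13.4 13.1]
top0 [0.576  0.3324 0.096  0.0941] 161 [13.5 13.3]
top0 [0.4468 0.1891 0.096  0.0944] 160 [13.4 13.4]
top0 [0.421  0.2954 0.096  0.0944] 165 [13.7 13.7]
  grip [0.5108 0.2608 0.119 ] 239
```

Run:
```python
from plant import robot
from h import *
H=np.pi/2; x,y=.5117,.2628
A=[np.pi,0,.235+H]
robot.goto((x,y,.20),A)
print(robot.move_straight((x,y,.104),vel=.1,contact_N=8), robot.sense()["tcp_pos"])
robot.grip(0.0,90); s=robot.sense(); print(s["opening"],s["gripper_force"],s["wrist_force"],s["torque"])
robot.move_straight((x,y,.124),vel=.05); s=robot.sense(); print(s["wrist_force"],s["torque"])
robot.move_straight((x,y,.27),vel=.15)
robot.move_straight((.515,-.2565,.27),vel=.15,attitude=[np.pi,0,-.3015+H]); robot.sleep(.4)
s=robot.sense(); print(s["t"],s["tcp_pos"],s["tcp_rot"],s["opening"],s["gripper_force"],s["wrist_force"],s["torque"])
for n in("top","wrist"):
    f=robot.grab_frame(n); np.savez(f"pics/h{n}.npz",**f); cv2.imwrite(f"pics/h{n}.png",f["image"][:,:,::-1])
    for o in corners(f,.262,.245,.275,(.515,-.2565)): print(n,o[0].round(4),*o[1:])
cv2.imwrite("pics/hboth.png",cv2.resize(np.hstack([np.load("pics/htop.npz")["image"],f["image"]])[:,:,::-1],(800,300)))
```

```text
False [0.51206278 0.26326292 0.10465625]
0.14783750064549575 87.8337049484253 [ 0.49838592 -0.30999604  3.6159402 ] [-0.12724442  0.18291687  0.01889845]
[ 0.45693867 -0.28128803 -5.43809615] [ 0.01731898  0.03574525 -0.00646558]
12.7167 [ 0.51498082 -0.25649893  0.26999016] [-3.14155369e+00 -6.12954366e-06  1.26924959e+00] 0.14569314280157825 87.67881631851196 [-0.63335628  0.41109538 -6.46046094] [-0.01622096 -0.02745398  0.05800095]
top [ 0.6069 -0.2266  0.262   0.2596] 234 [15.9 15.8]
top [ 0.4551 -0.1796  0.262   0.2596] 236 [16.3 15.9]
top [ 0.4226 -0.2838  0.262   0.2594] 249 [17.3 16. ]
wrist [ 0.4571 -0.1791  0.262   0.262 ] 5161 [69. 87.]
wrist [ 0.6074 -0.2264  0.262   0.262 ] 5163 [69. 88.]
wrist [ 0.5329 -0.2004  0.262   0.2617] 114 [ 6. 17.]
wrist [ 0.503  -0.2474  0.262   0.2703] 190 [11.9 28.8]
wrist [ 0.531  -0.2562  0.262   0.2702] 195 [29.2 12.6]
wrist [ 0.4222 -0.2618  0.262   0.2582] 329 [13.4 38.1]
wrist [ 0.5895 -0.3145  0.262   0.2587] 294 [35.8 12.5]
wrist [ 0.4379 -0.2862  0.262   0.2619] 152 [ 6.9 27.1]
wrist [ 0.5625 -0.325   0.262   0.2618] 154 [27.1  6.9]
```

View pics/hboth.png

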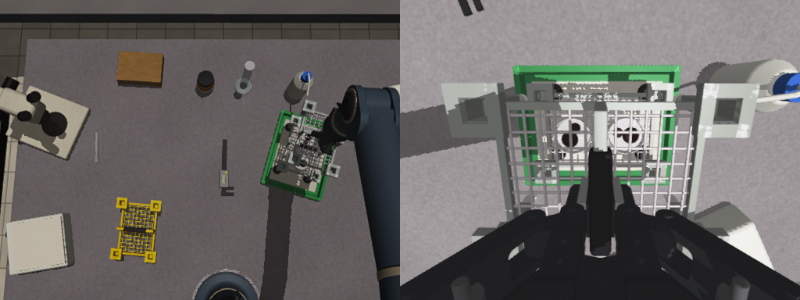

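The frame hangs level, and it sits about (0.5, 1.6) mm off the cups in both views. I'll correct that and lower it under force watch.

Run:
```python
from plant import robot
from h import *
x,y=.5145,-.2581
def st(m):
    s=robot.sense(); print(m,round(s["t"],2),s["tcp_pos"].round(4),s["wrist_force"].round(2),s["torque"].round(3))
robot.move_straight((x,y,.210),vel=.1); robot.sleep(.2); st("above")
for z in(.200,.194,.188,.184):
    c=robot.move_straight((x,y,z),vel=.02,contact_N=8); st((z,c))
    if c: break
```

```text
above 13.77 [ 0.515  -0.2582  0.2108] [-0.23 -0.68 -5.39] [ 0.012 -0.025  0.029]
(0.2, False) 14.42 [ 0.5145 -0.2581  0.2   ] [-0.54 -0.57 -4.96] [0.048 0.009 0.072]
(0.194, False) 14.87 [ 0.5144 -0.2581  0.1938] [-0.15 -0.   -5.12] [ 0.049  0.018 -0.024]
(0.188, False) 15.32 [ 0.5144 -0.2581  0.1878] [-0.08 -1.36 -5.22] [0.059 0.09  0.02 ]
(0.184, True) 15.53 [ 0.5141 -0.2578  0.1856] [ 1.78  0.58 -1.7 ] [-0.057 -0.504  0.077]
```

Run:
```python
from plant import robot
from h import *
x,y=.5144,-.2580
def st(m):
    s=robot.sense(); print(m,round(s["t"],2),s["tcp_pos"].round(4),s["wrist_force"].round(2),s["torque"].round(3))
robot.sleep(.5); robot.grip(0,120); st("hold")
for z in(.183,.180,.178,.176):
    c=robot.move_straight((x,y,z),vel=.015,contact_N=70); st((z,c))
    if c: break
f=robot.grab_frame("wrist")
for o in corners(f,.172,.160,.188,(x,y),amin=1000): print(o[0].round(4),*o[1:])
f=robot.grab_frame("top")
for o in corners(f,.172,.158,.186,(x,y),amin=100): print(o[0].round(4),*o[1:])
```

```text
hold 16.24 [ 0.5139 -0.258   0.1852] [ 5.49 -1.33  1.45] [-0.158 -1.207  0.06 ]
(0.183, False) 16.55 [ 0.5145 -0.2579  0.1847] [-1.19  0.8  10.64] [0.125 0.02  0.056]
(0.18, False) 16.9 [ 0.5148 -0.2579  0.1814] [ 4.39 -0.84  1.11] [-0.301 -0.712  0.021]
(0.178, False) 17.18 [ 0.5139 -0.2581  0.1783] [-0.06 -0.16  6.73] [-0.022 -0.244  0.016]
(0.176, False) 17.47 [ 0.514  -0.2581  0.1783] [-4.35  0.76 18.36] [ 0.174  0.749 -0.006]
[ 0.4568 -0.181   0.172   0.1704] 4861 [68. 87.]
[ 0.6057 -0.2273  0.172   0.1702] 5054 [88. 70.]
[ 0.6057 -0.2282  0.172   0.168 ] 188 [14.9 14.2]
[ 0.4537 -0.1811  0.172   0.1682] 190 [14.9 14.5]
[ 0.4216 -0.2851  0.172   0.1681] 202 [15.6 14.6]
```

The frame is at the home height with three rims near 170 mm. I'll press harder while it's held, then release, rise and check all four corners.

Run:
```python
from plant import robot
from h import *
x,y=.5142,-.2580
def st(m):
    s=robot.sense(); print(m,round(s["t"],2),s["tcp_pos"].round(4),s["wrist_force"].round(2),s["torque"].round(3))
c=robot.move_straight((x,y,.170),vel=.015,contact_N=50); st(c)
p=robot.sense()["tcp_pos"]; robot.move_straight((x,y,.178),vel=.03); st("relaxed")
robot.grip(1.0); st("open")
robot.move_straight((x,y,.40),vel=.12); robot.sleep(.3)
f=robot.grab_frame("wrist"); cv2.imwrite("pics/end.png",f["image"][:,:,::-1])
for o in corners(f,.17,.155,.184,(x,y),amin=150): print(o[0].round(4),*o[1:])
f=robot.grab_frame("top")
for o in corners(f,.17,.155,.184,(x,y),amin=100): print(o[0].round(4),*o[1:])
st("")
```

```text
False 18.12 [ 0.5142 -0.2581  0.178 ] [-17.54   3.16  52.22] [0.815 3.552 0.073]
relaxed 18.53 [ 0.514  -0.2581  0.1783] [-1.14  0.03  9.5 ] [-0.051 -0.065  0.01 ]
open 19.23 [ 0.5141 -0.258   0.178 ] [0.42 0.59 0.48] [ 0.014 -0.013  0.002]
[ 0.4554 -0.181   0.17    0.1706] 744 [28. 29.]
[ 0.6072 -0.2282  0.17    0.1705] 741 [28. 29.]
[ 0.423  -0.2846  0.17    0.1703] 636 [25. 27.]
[ 0.5754 -0.3316  0.17    0.1702] 629 [25. 27.]
[ 0.6061 -0.2287  0.17    0.1684] 191 [14.7 14.5]
[ 0.5738 -0.3331  0.17    0.1678] 200 [15.2 14.6]
[ 0.4544 -0.1814  0.17    0.1679] 197 [15.  14.7]
[ 0.4218 -0.2858  0.17    0.1681] 205 [15.6 14.6]
 21.63 [ 0.5142 -0.258   0.3999] [-0.38  0.1  -1.24] [0.024 0.039 0.023]
```

View pics/end.png

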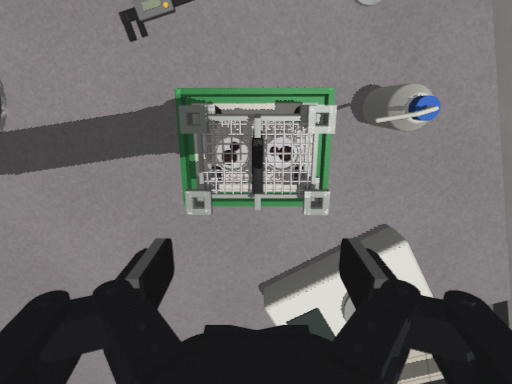

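The frame stands square over the tray, with cups at (193,117), (321,118), (199,202) and (317,202). All four rims read 170 mm and the dishes are still in place, so I'll hand it in.

```bash
python3 -c "
from plant import robot
print(robot.close_job())"
```

```text
the job is handed in; nothing more can be done
None
```

The empty frame is seated on the bottom frame, with all four cup rims measured at about 170 mm, the fully home height; the dishes and everything else in view looked undisturbed, and I handed the job in at about 22 s without seeing the verdict.

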